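# Load the dry-block incubator and hold its lid part-open

## Task

Load the dry-block incubator: put the red-capped tube fully home in pocket 1 (one dot) and let go of it, then put the yellow-capped tube fully home in pocket 2 (two dots) and let go. Then bring the upright blue-edged lid down, without letting it drop shut, and hold it open at 60 degrees from closed so the block can vent; finish while still holding the lid still at 60 degrees, because it would fall shut if released. Leave the green- and white-capped tubes, the jar and the tip box alone.

Things in the scene. Friction and masses are not known exactly. Their poses are not given: they have to be found in the camera images.
- incubator: white incubator fixed to the bench, 150 (x) by 220 mm (y), rim 120 mm above the bench, walls 10 mm thick. Inside, 42 mm below the rim, a dark grey metal block's top (78 mm above the bench) has three pockets in a row along y, with one, two, three white dots on their -x side. Origin: centre of underside; x points to the hinge side, away from the robot (turned up to 0.25 rad), z up
- pocket1 (a point): centre of the mouth of pocket 1 (one dot), at (-10, +60, 78) mm in the incubator's frame, axes as the incubator's; round hole 19 mm wide, 45 mm deep; a seated tube stands 35 mm out of it, its top 7 mm below the rim
- pocket2 (a point): centre of the mouth of pocket 2 (two dots), at (-10, 0, 78) mm in the incubator's frame, same hole as pocket 1. Pocket 3 (three dots), at (-10, -60, 78) mm, holds the white-capped tube
- lid_hinge (a point): middle of the lid's hinge line, at (75, 0, 126) mm in the incubator's frame; the hinge line runs along the incubator's y; axes as the incubator's
- lid (a joint): lid angle (rad): 0 closed and level, 1.047 = 60 degrees open, 1.57 upright, 1.75 stop; starts at 1.52 to 1.70. Clear plate 5 mm thick, 216 mm wide, blue front edge 10 mm thick, mid-plane through the hinge line; 350 g, centre of mass about 95 mm from the hinge. Hinge friction lets it stand within about 7 degrees of upright; lower it falls shut, farther back it leans on its stop
- lid_tab (a point): centre of the blue grip tab in the middle of the lid's free edge, 173 mm from the hinge: at angle a it is -173 cos(a) mm in x, +173 sin(a) mm in z from the hinge (incubator frame). Tab 70 mm wide along y, 10 mm thick, ending 189 mm from the hinge. Its -x axis points away from the hinge in the lid's plane, z is the lid's normal (up when closed)
- rack: blue tube rack with white ends, fixed to the bench: 76 mm (x) by 206 mm (y), 45 mm high (ends 50 mm), three round holes 19 mm wide and 40 mm deep at y = +60, 0 and -60 mm on its centre line. Origin: centre of its underside, z up
- tube_red: sample tube with a red cap, standing in one of the rack's holes at the start, its foot 5 mm above the bench. 80 mm tall overall, glass body 16 mm diameter with chamfered foot, cap 20 mm diameter over the top 20 mm, about 25 g. Origin: centre of its underside; z along the tube towards the cap
- tube_yellow: sample tube with a yellow cap, standing in one of the rack's holes at the start, its foot 5 mm above the bench. 80 mm tall overall, glass body 16 mm diameter with chamfered foot, cap 20 mm diameter over the top 20 mm, about 25 g. Origin: centre of its underside; z along the tube towards the cap
- tube_green: sample tube with a green cap, standing in one of the rack's holes; leave it there. 80 mm tall overall, glass body 16 mm diameter with chamfered foot, cap 20 mm diameter over the top 20 mm, about 25 g. Origin: centre of its underside; z along the tube towards the cap
- tube_white: sample tube with a white cap, standing in pocket 3 of the incubator; leave it there. 80 mm tall overall, glass body 16 mm diameter with chamfered foot, cap 20 mm diameter over the top 20 mm, about 25 g. Origin: centre of its underside; z along the tube towards the cap
- jar: bystander: green glass jar with a white cap, 76 mm diameter, 85 mm high, standing beyond the work. Origin: centre of its underside
- tipbox: bystander: white, pink and yellow pipette-tip box, 80 x 120 x 54 mm, beyond the work. Origin: centre of its underside
Things that resemble listed ones, but are neither listed nor needed, are in the scene too. What is shaped like the tube_red but pink is not meant. What is shaped like the tube_yellow but brown is not meant.

How it is judged:
On the way, in this order (a step that is already met when the one before it is completed fails the run):
1. the red-capped tube is fully home in pocket 1 and released (horizontal distance between tube_red and pocket1 below 0.006 m and z of tube_red in the frame of pocket1 below -0.039 m and angle between tube_red's own z axis and vertical below 0.15 rad and contact force between the fingers and tube_red below 0.05 N), for 0.1 s.
2. then the yellow-capped tube is fully home in pocket 2 and released (horizontal distance between tube_yellow and pocket2 below 0.006 m and z of tube_yellow in the frame of pocket2 below -0.039 m and angle between tube_yellow's own z axis and vertical below 0.15 rad and contact force between the fingers and tube_yellow below 0.05 N), for 0.1 s.
At the end, for the whole second after the job is handed in: The red-capped tube is in pocket 1 and the yellow-capped tube in pocket 2, each upright (within 0.15 rad), within 6 mm of the pocket's axis and at least 39 mm deep, not touched by the fingers; the fingers hold the lid, still, at 60 degrees open within 5 degrees (0.96 to 1.134 rad) (all of step 1 and all of step 2 and value of joint lid between 0.96 and 1.134 rad and velocity of joint lid between -0.05 and 0.05 rad/s and contact force between the fingers and lid above 0.2 N); the arm keeps its last pose, push and grip.
It fails at once if the lid drops towards shut (below 35 degrees open) (value of joint lid below 0.61 rad).
It fails at once if the green-capped tube is disturbed (moved over 20 mm) (distance of tube_green from where it was at the start of the episode above 0.02 m).
It fails at once if the white-capped tube is disturbed (moved over 20 mm) (distance of tube_white from where it was at the start of the episode above 0.02 m).
It fails at once if the jar is disturbed (moved over 30 mm) (distance of jar from where it was at the start of the episode above 0.03 m).
It fails at once if the tip box is disturbed (moved over 30 mm) (distance of tipbox from where it was at the start of the episode above 0.03 m).
It also fails if it takes over 72 s, if anything falls off the work surface, if the arm or the gripper's body presses on something with over 40 N, if the wrist force passes 120 N, or if a joint passes its speed limit or range.

## Robot

A 6-joint arm with a two-finger parallel gripper is mounted at the origin on the work surface. World frame = base frame: x ahead of the robot, y to its left, z up, the work surface at z = 0. Lengths are in m, angles in rad, forces in N, time in s.
With the tool pointing down it reaches from about 0.35 to 0.775 m from the base axis. Payload 7.3 kg.
Tool frame: the origin (TCP) lies at the very end of the fingers, on their centre line; the grasp point (between the pads) lies 19 mm behind it; z points along the fingers, y is the line along which they close (so a half turn about z gives the same grasp; the last joint's range is limited). The gripper opens to 92 mm and grips with 3 to 60 N. Pads are 19 mm wide; open, the fingers measure 130 mm over their backs; the gripper's body (75 mm by 190 mm) begins 47 mm behind the grasp point.
Start: joints at [-1.444, 0.342, 1.524, -0, 1.275, -0.146], TCP at [0.141, -0.506, 0.227] pointing down, gripper open.
Joint ranges: [-2.53, 2.53], [-0.77, 2.02], [0.04, 2.7], [-1, 4.14], [0.28, 2.66], [-3.11, 3.11]. Speed limits (rad/s): [2.57, 2.57, 3.14, 3.14, 3.14, 3.14].

## Interface

Orientations are given as [roll, pitch, yaw] about the fixed x, y, z axes, in that order (R = Rz(yaw) Ry(pitch) Rx(roll)).
In Python, from cell import telemetry, eyes, job gives the robot as it stands.
- The arm moves only by the tool apply_moves, never from a script. Its arguments are lists of equal length, an entry for each row: "delta_pos": the shift along the world's x, y, z each as a share of 0.4 m, from -1 to 1, a list of three; "dr": the turn, a rotation vector about the world's x, y, z each as a share of 0.5 rad, from -1 to 1, a list of three; "jaw": the opening, from 0 (shut) to 1 (fully open). A call has 1 to 8 rows; each row is the pose to reach, as a shift and turn from the pose commanded when the call began; what a row does not reach only later rows make up. A row lasts 1/12 s, in which the tool goes at most 41.7 mm and 7.16 degrees, less where a joint would pass 70% of its speed; a pose out of reach is approached as far as the arm can. A call with a number of a shift or a turn outside -1 to 1 is refused whole. A call with a gripper value outside its range is refused whole. The fingers move at their own pace and stop on an object; "force" is the grip in N (left out, the last holds). Time passes only in rows, so rows that repeat a pose let the fingers close. It gives the time, the measured TCP pose, the force, the opening and the grip force at its end, in the units of the state.
- telemetry.observe(): the state, without advancing time (a new reading comes with each control period).
- eyes.read_camera(name): name is "scene" or "side" or "wrist"; returns the picture (480x640x3 uint8, red, green, blue); there is no depth.
- eyes.camera_model(name): a dict with "vertical_fov" (degrees; the focal length in pixels is half the picture's height over the tangent of half this angle, whatever the lens; pixels are square), "cx", "cy" (the principal point, pixels), "rvec" (rotation vector, rad) and "tvec" (3), from world to camera coordinates, as OpenCV has them; the wrist camera has in their place "hand_eye" (4x4, takes a point from camera to tool coordinates, whose origin is the TCP and whose axes are the flange's). Camera axes: x right, y down, z forward; pixel columns grow to the right and rows downward; lengths in m; the calibration is good to about 2 mm. A picture is of the moment at which its call begins: read the wrist's pose just before it. camera_model takes no time and is no camera call.
- job.hand_in(): hands the job in; it is judged then, once.
The state is a dict: "time": time; "qpos": joint angles; "qvel": joint speeds; "joint_efforts": joint torques, N m; "tool_pos": TCP position; "tool_rot": TCP orientation; "contact_force": force on the tool from outside, world axes, zero at the start; "torque": the same for the moment, N m; "opening": finger opening in m; "grip_force": force on a finger pad.
Only numpy, scipy, OpenCV 4.12 (cv2) and the standard library are available. Lean on these libraries where they do the work, as an engineer would, in place of code of your own. Each camera call takes 0.05 s, during which the arm holds its last target. There are 200 camera calls.

## Working session

There is one attempt and no reset: what is moved stays moved. The work goes in short steps, Python scripts to look and compute and a tool call to move; the robot and the scene stay as the last step left them, time stands still between calls to the robot, and variables do not carry over. Pictures are saved under pics/ and viewed, at most 12 in all, crops included, and the job is handed in when it is done.

Besides the shell and the picture viewer there is one more tool, called after "Emit:" as name(argument=value, ...) on one line, values as JSON. apply_moves: Moves the arm, as the interface text tells. Its arguments: {"type":"object","properties":{"delta_pos":{"type":"array"},"dr":{"type":"array"},"jaw":{"type":"array"},"force":{"type":"number"}},"required":["delta_pos","dr","jaw"]}

```bash
mkdir -p pics; ls; python3 - <<'E'
from cell import telemetry, eyes, job
import cv2
print(telemetry.observe())
for n in ["scene","side","wrist"]:
    im=eyes.read_camera(n); cv2.imwrite(f"pics/{n}0.png",im[:,:,::-1]); print(n,eyes.camera_model(n))
E
```

```text
pics
{'time': 0.0, 'qpos': array([-1.44398992e+00,  3.42731189e-01,  1.52502816e+00,  2.28300239e-05,
        1.27538982e+00, -1.46026285e-01]), 'qvel': array([-0.00019172,  0.00010508, -0.00082729, -0.00055555, -0.00048316,
       -0.00130733]), 'joint_efforts': array([ 6.70641803e-04, -4.31235909e+01, -2.44215131e+01,  7.18018273e-02,
        5.59145375e-02, -1.13878298e-04]), 'tool_pos': array([ 0.14142936, -0.5051668 ,  0.22603668]), 'tool_rot': array([-3.14005588e+00, -2.48083772e-04,  2.72825839e-01]), 'contact_force': array([ 0.14871828, -0.02910553,  0.42046602]), 'torque': array([-0.00739193, -0.01488946,  0.02792935]), 'grip_force': 0.0, 'opening': 0.09192597500840238}
scene {'vertical_fov': 47.60672482996088, 'cx': 318.55502128127847, 'cy': 238.717829413156, 'rvec': array([ 2.60481145,  0.68125723, -0.16282471]), 'tvec': array([-0.507667  , -0.22458566,  1.22847875])}
side {'vertical_fov': 56.78671327920425, 'cx': 321.10949018932683, 'cy': 236.17743206616177, 'rvec': array([ 2.21236498, -0.09971549,  0.0784221 ]), 'tvec': array([-0.55842469,  0.08782627,  0.83760411])}
wrist {'vertical_fov': 70.55101826550465, 'cx': 324.3540049553463, 'cy': 240.6160668594903, 'hand_eye': array([[ 1.34601006e-03, -9.52021488e-01, -3.06028226e-01,
         8.24257406e-02],
       [ 9.99998800e-01,  1.51608924e-03, -3.18078800e-04,
         3.24253840e-04],
       [ 7.66783952e-04, -3.06027430e-01,  9.52022386e-01,
        -1.59232728e-01],
       [ 0.00000000e+00,  0.00000000e+00,  0.00000000e+00,
         1.00000000e+00]])}
```

View pics/scene0.png

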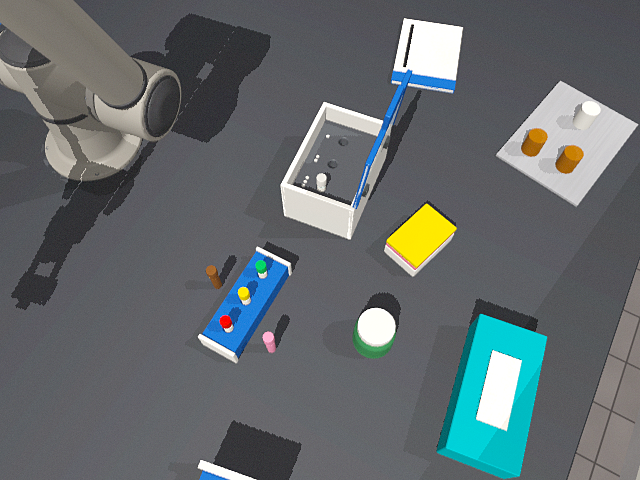

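View pics/side0.png

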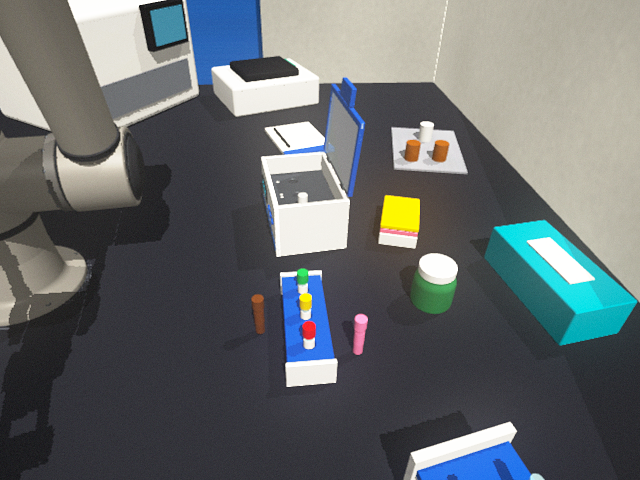

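Candidates in the scene picture: for the red tube, the red cap (226,322) in the rack or the pink decoy (269,340). For yellow, the cap (244,294) in the rack, the brown decoy (213,272) or the tip box top (425,235). I choose the red and yellow caps in the rack. The white tube is at (321,180) by the three dots, and the one-dot pocket is at about (343,142). Next I'll measure and crop to check.

```bash
cat > h.py <<'E'
import numpy as np, cv2
from scipy.spatial.transform import Rotation as Ro
from cell import telemetry, eyes
def cam(n, st=None):
    m=eyes.camera_model(n); f=240/np.tan(np.radians(m["vertical_fov"])/2)
    K=np.array([[f,0,m["cx"]],[0,f,m["cy"]],[0,0,1]])
    if n=="wrist":
        T=np.eye(4); T[:3,:3]=Ro.from_euler("xyz",st["tool_rot"]).as_matrix(); T[:3,3]=st["tool_pos"]
        W=T@np.array(m["hand_eye"]); return K,W[:3,:3],W[:3,3]
    R=cv2.Rodrigues(m["rvec"])[0]; return K,R.T,-R.T@m["tvec"]
def ray(c,p):
    K,R,o=c; d=R@np.linalg.inv(K)@np.array([p[0],p[1],1.]); return o,d/np.linalg.norm(d)
def plane(c,p,z):
    o,d=ray(c,p); return o+d*(z-o[2])/d[2]
def proj(c,X):
    K,R,o=c; q=K@(R.T@(np.asarray(X)-o)); return q[:2]/q[2]
def tri(c1,p1,c2,p2):
    A=0;b=0
    for c,p in((c1,p1),(c2,p2)):
        o,d=ray(c,p); M=np.eye(3)-np.outer(d,d); A=A+M; b=b+M@o
    return np.linalg.solve(A,b)
def mask(im,h0,h1,s=120,v=80):
    h=cv2.cvtColor(im,cv2.COLOR_RGB2HSV); H=h[...,0].astype(int)
    m=((H>=h0)&(H<=h1)) if h0<=h1 else ((H>=h0)|(H<=h1))
    return (m&(h[...,1]>s)&(h[...,2]>v)).astype(np.uint8)
def blobs(m,amin=20):
    n,l,st,c=cv2.connectedComponentsWithStats(m)
    return [(c[i].round(1).tolist(),int(st[i,4])) for i in range(1,n) if st[i,4]>=amin]
E
python3 - <<'E'
from h import *
I={n:cv2.imread(f"pics/{n}0.png")[:,:,::-1].copy() for n in("scene","side")}
C={n:cam(n) for n in I}
P={}
for nm,a in dict(red=(172,5),yellow=(22,32),green=(50,80)).items():
    for n in I: P[nm,n]=blobs(mask(I[n],*a,s=150)); print(nm,n,P[nm,n])
def near(l,p): return min(l,key=lambda b:np.hypot(b[0][0]-p[0],b[0][1]-p[1]))[0]
for nm,a,b in (("red",(226,322),(309,328)),("yellow",(244,294),(306,299)),("green",(262,267),(303,274))):
    p,q=near(P[nm,"scene"],a),near(P[nm,"side"],b)
    print(nm,tri(C["scene"],p,C["side"],q).round(4),plane(C["scene"],p,.078).round(4),plane(C["side"],q,.078).round(4))
s=I["scene"]
a=cv2.resize(s[90:250,270:430],None,fx=3.7,fy=3.7,interpolation=cv2.INTER_CUBIC)
b=cv2.resize(s[240:370,190:300],None,fx=1.8,fy=1.8)
o=np.zeros((592,792,3),np.uint8); o[:a.shape[0],:a.shape[1]]=a; o[:b.shape[0],594:594+198]=b
cv2.imwrite("pics/crop1.png",o[:,:,::-1])
E
```

```text
red scene [([225.4, 321.4], 121)]
red side [([308.5, 329.8], 191)]
yellow scene [([420.8, 234.7], 2319), ([243.4, 293.3], 117)]
yellow side [([400.6, 213.1], 1265), ([305.1, 301.3], 165)]
green scene [([260.7, 266.4], 111), ([361.2, 340.0], 20)]
green side [([302.3, 275.8], 145)]
red [ 0.5191 -0.2241  0.0735] [ 0.5214 -0.2255  0.078 ] [ 0.5181 -0.2273  0.078 ]
yellow [ 0.5182 -0.1641  0.0733] [ 0.5204 -0.1657  0.078 ] [ 0.5173 -0.1682  0.078 ]
green [ 0.5177 -0.1041  0.0743] [ 0.5196 -0.1057  0.078 ] [ 0.5168 -0.1076  0.078 ]
```

View pics/crop1.png

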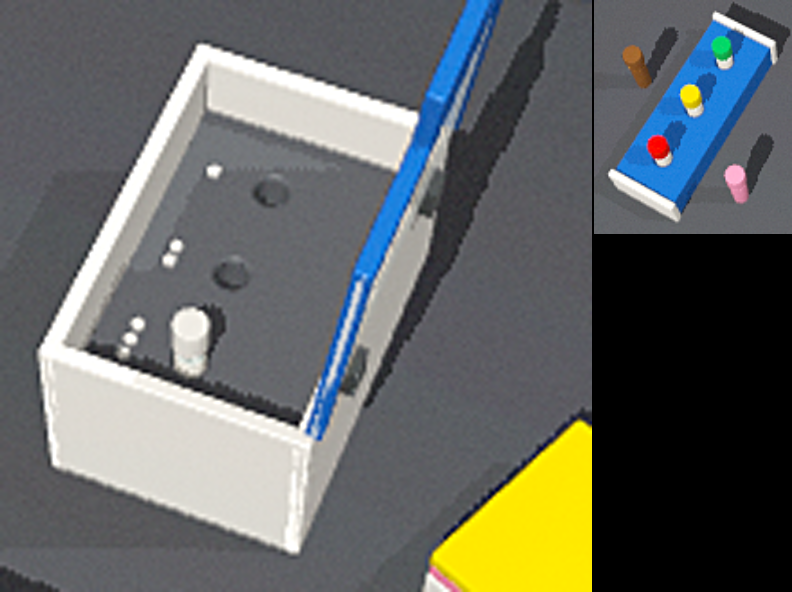

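The left panel shows the incubator: the one-dot pocket mouth is at crop (272,192), the two-dot mouth at (233,273), and the white tube stands by the three dots at (190,340). The inset confirms red, yellow and green caps in the rack, with pink and brown outside it, so the choice stands. Next is the incubator pose.

```bash
python3 - <<'E'
from h import *
c=cam("scene"); s=lambda u,v:(270+(u+.5)/3.7-.5,90+(v+.5)/3.7-.5)
for nm,p,z in (("FL",(203,45),.12),("NL",(45,350),.12),("NR",(303,437),.12),("p1",(272,192),.076),("p2",(233,273),.076),("wcap",(191,318),.113),("d1",(214,171),.078)):
    print(nm,plane(c,s(*p),z).round(4))
E
```

```text
FL [0.4513 0.2587 0.12  ]
NL [0.4775 0.0446 0.12  ]
NR [0.617 0.064 0.12 ]
p1 [0.5184 0.2186 0.076 ]
p2 [0.5254 0.1601 0.076 ]
wcap [0.5312 0.1022 0.113 ]
d1 [0.4836 0.2141 0.078 ]
```

Emit:
apply_moves(delta_pos=[[0.1,0.1,0.05],[0.2,0.2,0.1],[0.3,0.3,0.1],[0.4,0.4,0.1],[0.5,0.5,0.1],[0.5,0.6,0.1],[0.5,0.6,0.1],[0.5,0.6,0.1]], dr=[[0,0,0.2],[0,0,0.4],[0,0,0.6],[0,0,0.8],[0,0,1],[0,0,1],[0,0,1],[0,0,1]], jaw=[1,1,0.6,0.5,0.4,0.4,0.4,0.4], force=15)

```text
time: 0.82
tool_pos: [0.3425, -0.2625, 0.2667]
tool_rot: [-3.141, -0.001, 0.774]
contact_force: [0.1, -0.8, -0.6]
opening: 0.0562
grip_force: 0.0
```

Emit:
apply_moves(delta_pos=[[0.1,0.03,0],[0.2,0.06,0],[0.3,0.1,0],[0.44,0.1,0]], dr=[[0,0,0.25],[0,0,0.5],[0,0,0.75],[0,0,1]], jaw=[0.4,0.4,0.4,0.4])

```text
time: 1.15
tool_pos: [0.5031, -0.2228, 0.267]
tool_rot: [-3.141, -0.001, 1.281]
contact_force: [0.1, -1.2, 0.9]
opening: 0.0371
grip_force: 0.0
```

Emit:
apply_moves(delta_pos=[[0,0,0],[0,0,0],[0,0,0],[0,0,0]], dr=[[0,0,0.25],[0,0,0.5],[0,0,0.75],[0,0,1]], jaw=[0.4,0.4,0.4,0.4])

```text
time: 1.48
tool_pos: [0.5018, -0.2254, 0.266]
tool_rot: [-3.141, -0.001, 1.78]
contact_force: [0.3, -0.0, 0.3]
opening: 0.0366
grip_force: 0.0
```

Emit:
apply_moves(delta_pos=[[0,0,0],[0,0,0],[0,0,0],[0,0,0]], dr=[[0,0,0.25],[0,0,0.5],[0,0,0.75],[0,0,1]], jaw=[0.4,0.4,0.4,0.4])

```text
time: 1.82
tool_pos: [0.5015, -0.2257, 0.2664]
tool_rot: [-3.141, -0.001, 2.279]
contact_force: [-0.2, -0.0, 0.4]
opening: 0.0365
grip_force: 0.0
```

Emit:
apply_moves(delta_pos=[[0,0,0],[0,0,0],[0,0,0],[0,0,0]], dr=[[0,0,0.25],[0,0,0.5],[0,0,0.75],[0,0,1]], jaw=[0.4,0.4,0.4,0.4])

```text
time: 2.15
tool_pos: [0.5015, -0.2257, 0.2664]
tool_rot: [3.141, -0.001, 2.779]
contact_force: [0.5, -0.5, 0.6]
opening: 0.0365
grip_force: 0.0
```

Emit:
apply_moves(delta_pos=[[0,0,0],[0,0,0],[0,0,0],[0,0,0],[0,0,0],[0,0,0]], dr=[[0,0,0.25],[0,0,0.5],[0,0,0.74],[0,0,0.74],[0,0,0.74],[0,0,0.74]], jaw=[0.4,0.4,0.4,0.4,0.4,0.4])

```text
time: 2.65
tool_pos: [0.5016, -0.2257, 0.2666]
tool_rot: [3.141, -0.0, 3.139]
contact_force: [0.3, -0.3, 0.3]
opening: 0.0366
grip_force: 0.0
```

```bash
python3 - <<'E'
from h import *
s=telemetry.observe(); print(s["time"],s["qpos"].round(3),s["tool_pos"].round(4),s["tool_rot"].round(4),s["opening"])
im=eyes.read_camera("wrist"); cv2.imwrite("pics/w1.png",im[:,:,::-1]); c=cam("wrist",s)
for nm,a in dict(red=(172,5),yellow=(22,32),green=(50,80)).items():
    for p,A in blobs(mask(im,*a,s=150),60): print(nm,p,A,plane(c,p,.085).round(4),plane(c,p,.08).round(4))
E
```

```text
2.65 [-0.562  0.362  1.384  0.     1.397 -2.131] [ 0.5016 -0.2257  0.2666] [ 3.1413e+00 -3.0000e-04  3.1392e+00] 0.03664022008262062
red [326.2, 223.4] 64 [ 0.5082 -0.2239  0.085 ] [ 0.5096 -0.2239  0.08  ]
```

View pics/w1.png

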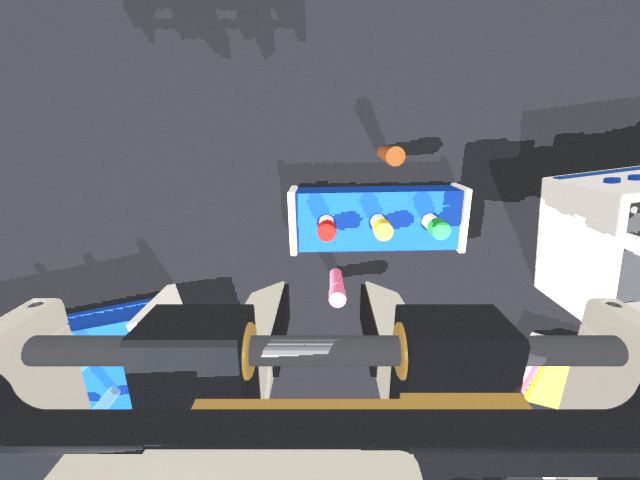

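The wrist view shows the red cap at (326,230), yellow at (382,229) and green at (438,228) in the rack. Pink is at (337,290) and brown at (395,155), both outside it. I'll refine the cap-top centres with a looser mask on the saved picture.

```bash
python3 - <<'E'
from h import *
s=telemetry.observe(); c=cam("wrist",s)
im=cv2.imread("pics/w1.png")[:,:,::-1].copy()
h=cv2.cvtColor(im,cv2.COLOR_RGB2HSV)
for u in (326,382,438):
    print([tuple(int(x) for x in h[v,u]) for v in range(216,246,2)])
for nm,a in dict(red=(172,5),yellow=(22,32),green=(50,80)).items():
    m=mask(im,*a,s=110,v=60); n,l,st,ce=cv2.connectedComponentsWithStats(m)
    for i in range(1,n):
        if st[i,4]>60: print(nm,st[i],ce[i].round(1))
for y in (-.224,-.164,-.104): print(proj(c,(.519,y,.085)).round(1),proj(c,(.529,y,.085)).round(1),proj(c,(.509,y,.085)).round(1))
E
```

```text
[(16, 12, 238), (18, 5, 253), (2, 159, 217), (1, 185, 209), (2, 138, 255), (2, 137, 255), (2, 134, 255), (1, 136, 255), (1, 136, 255), (2, 135, 255), (2, 132, 255), (2, 137, 255), (2, 136, 255), (110, 75, 255), (99, 143, 255)]
[(10, 7, 227), (24, 35, 238), (24, 165, 225), (24, 166, 228), (30, 77, 255), (30, 70, 255), (30, 71, 255), (30, 71, 255), (30, 71, 255), (30, 69, 255), (30, 68, 255), (30, 69, 255), (30, 16, 255), (100, 145, 255), (99, 142, 255)]
[(110, 174, 218), (72, 135, 161), (67, 143, 166), (67, 142, 165), (67, 139, 230), (78, 91, 255), (77, 89, 255), (77, 89, 255), (77, 89, 255), (78, 89, 255), (78, 89, 255), (78, 89, 255), (98, 142, 255), (100, 145, 255), (99, 142, 255)]
red [318 220  18  21 312] [326.2 230.2]
yellow [373 219  17  14  79] [379.3 223. ]
yellow [524 366  23  36 183] [534.1 381.8]
green [428 218  21  17 149] [435.2 223.9]
[326.1 233.3] [326.1 242.3] [326.1 224.1]
[383.4 233.2] [382.9 242.3] [383.9 224. ]
[440.6 233.2] [439.6 242.3] [441.6 224. ]
```

Emit:
apply_moves(delta_pos=[[0.041,0.005,-0.05],[0.041,0.005,-0.15],[0.041,0.005,-0.25],[0.041,0.005,-0.35],[0.041,0.005,-0.45],[0.041,0.005,-0.52],[0.041,0.005,-0.52],[0.041,0.005,-0.52]], dr=[[0,0,0],[0,0,0],[0,0,0],[0,0,0],[0,0,0],[0,0,0],[0,0,0],[0,0,0]], jaw=[0.4,0.4,0.4,0.4,0.4,0.4,0.4,0.4])

```text
time: 3.37
tool_pos: [0.5175, -0.2235, 0.058]
tool_rot: [3.14, -0.002, 3.142]
contact_force: [0.0, 0.1, 1.1]
opening: 0.0368
grip_force: 0.0
```

Emit:
apply_moves(delta_pos=[[0,0,0],[0,0,0],[0,0,0],[0,0,0],[0,0,0]], dr=[[0,0,0],[0,0,0],[0,0,0],[0,0,0],[0,0,0]], jaw=[0,0,0,0,0], force=15)

```text
time: 3.78
tool_pos: [0.5193, -0.2244, 0.0608]
tool_rot: [-3.14, 0.004, -3.141]
contact_force: [0.5, 0.1, 7.4]
opening: 0.0197
grip_force: 15.0
```

Emit:
apply_moves(delta_pos=[[0,0,0.05],[0,0,0.15],[0,0,0.25],[0,0,0.35],[0,0,0.47],[0,0,0.47]], dr=[[0,0,0],[0,0,0],[0,0,0],[0,0,0],[0,0,0],[0,0,0]], jaw=[0,0,0,0,0,0])

```text
time: 4.28
tool_pos: [0.5205, -0.2252, 0.2555]
tool_rot: [-3.134, 0.012, -3.14]
contact_force: [1.3, -0.8, 0.2]
opening: 0.0195
grip_force: 15.0
```

Emit:
apply_moves(delta_pos=[[0,0.1,0],[0,0.2,0],[0,0.3,0],[0,0.4,0],[0,0.5,0],[0,0.6,0],[0,0.7,0],[0,0.7,0]], dr=[[0,0,0.05],[0,0,0.1],[0,0,0.15],[0,0,0.2],[0,0,0.24],[0,0,0.24],[0,0,0.24],[0,0,0.24]], jaw=[0,0,0,0,0,0,0,0])

```text
time: 4.95
tool_pos: [0.5173, 0.0626, 0.2474]
tool_rot: [3.139, 0.001, -3.015]
contact_force: [-1.0, -0.1, 0.3]
opening: 0.0196
grip_force: 15.0
```

Emit:
apply_moves(delta_pos=[[0,0,0],[0,0,0],[0,0,0]], dr=[[0,0,0],[0,0,0],[0,0,0]], jaw=[0,0,0])

```text
time: 5.2
tool_pos: [0.5182, 0.055, 0.2469]
tool_rot: [-3.141, 0.0, -3.022]
contact_force: [0.7, 0.6, 0.3]
opening: 0.0197
grip_force: 15.0
```

```bash
python3 - <<'E'
from h import *
s=telemetry.observe(); np.save("s2.npy",s,allow_pickle=True); print(s["time"],s["qpos"].round(3),s["tool_pos"].round(4),s["tool_rot"].round(4),s["opening"],s["grip_force"])
im=eyes.read_camera("wrist"); cv2.imwrite("pics/w2.png",im[:,:,::-1]); c=cam("wrist",s)
for nm,p in dict(p1=(.5184,.2186,.078),p2=(.5254,.1601,.078),w=(.5312,.1022,.113)).items(): print(nm,proj(c,p).round(1))
E
```

```text
5.2 [-0.041  0.319  1.5   -0.     1.322 -1.732] [0.5182 0.055  0.2469] [-3.1412e+00  3.0000e-04 -3.0218e+00] 0.019707075595341572 14.99992311000824
p1 [484.4 239.2]
p2 [426.4 239.1]
w [373.9 249.4]
```

View pics/w2.png

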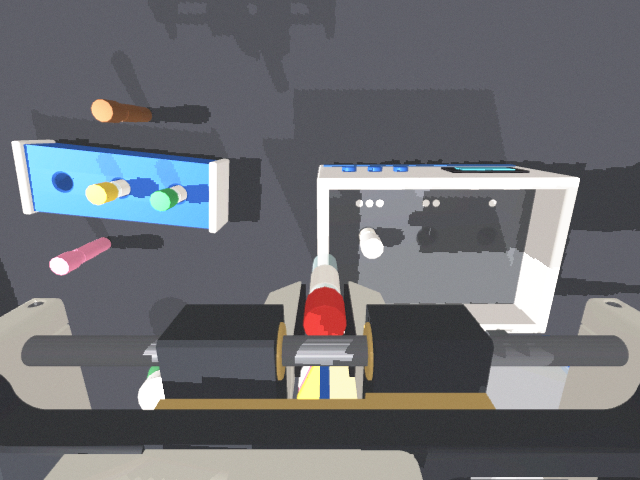

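The wrist view shows the tube held straight, cap at (325,315) and foot at (324,262). The dots are at (369,203) ×3, (431,203) ×2 and (492,203) ×1. Two dim pocket mouths are near (427,236) and (487,236), and the white tube is at (370,242). I'll refine the pockets and dots.

```bash
python3 - <<'E'
from h import *
s=np.load("s2.npy",allow_pickle=True).item(); c=cam("wrist",s)
im=cv2.imread("pics/w2.png"); g=cv2.cvtColor(im,cv2.COLOR_BGR2GRAY)
b=(g[190:215,350:505]>150).astype(np.uint8)
D=[(np.array(p)+[350,190]) for p,A in blobs(b,8)]
for p in D: print("dot",p,plane(c,p,.078).round(4))
r=g[210:270,395:525].astype(float); print(np.percentile(r,[1,5,25,50,75,95]))
m=((r<40)).astype(np.uint8)
e=np.clip((r-20)*4,0,255).astype(np.uint8)
cv2.imwrite("pics/p.png",cv2.resize(e,None,fx=6,fy=6,interpolation=cv2.INTER_CUBIC))
# rim outer edges: white mask corners
w=((g>170)).astype(np.uint8)
for row in (182,): print([int(i) for i in np.where(np.diff(w[row,300:600].astype(int)))[0]+300])
E
```

```text
dot [419.7 192.5] [0.4795 0.1435 0.078 ]
dot [368.9 203.1] [0.4958 0.0962 0.078 ]
dot [379.1 203. ] [0.4945 0.1061 0.078 ]
dot [492.3 202.6] [0.4807 0.2163 0.078 ]
dot [359.1 203.1] [0.4969 0.0866 0.078 ]
dot [425.4 202.9] [0.4889 0.1512 0.078 ]
dot [435.9 202.9] [0.4877 0.1614 0.078 ]
[ 72.  75.  81.  86. 143. 146.]
[316, 578]
```

View pics/p.png

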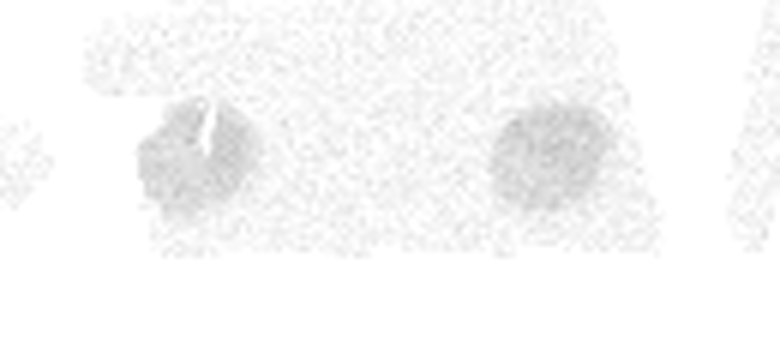

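Pocket mouths in that crop: two-dot at (198,156), i.e. pixel (427.6,235.6), and one-dot at (550,157), i.e. pixel (486.3,235.8).

```bash
python3 - <<'E'
from h import *
s=np.load("s2.npy",allow_pickle=True).item(); c=cam("wrist",s)
for p in((427.6,235.6),(486.3,235.8)): print(plane(c,p,.078).round(4))
im=cv2.imread("pics/w2.png")[:,:,::-1].copy()
# held tube: cap and foot direction
m=mask(im,172,5,s=110,v=60); print(blobs(m,100))
st=s; R=Ro.from_euler("xyz",st["tool_rot"]).as_matrix()
for k in(.04,-.04,-.05): print(proj(c,st["tool_pos"]+R@np.array([0,0,-k-.0])).round(1))
# side view check
E
```

```text
[0.5216 0.1605 0.078 ]
[0.5146 0.2195 0.078 ]
[([324.3, 313.0], 1824)]
[325.  347.2]
[324.7 270.9]
[324.6 265. ]
```

Emit:
apply_moves(delta_pos=[[0,0.1,0],[0,0.2,0],[-0.007,0.3,0],[-0.007,0.41,0],[-0.007,0.41,-0.06],[-0.007,0.41,-0.125],[-0.007,0.41,-0.125],[-0.007,0.41,-0.125]], dr=[[0,0,0],[0,0,0],[0,0,0],[0,0,0],[0,0,0],[0,0,0],[0,0,0],[0,0,0]], jaw=[0,0,0,0,0,0,0,0])

```text
time: 5.92
tool_pos: [0.515, 0.219, 0.196]
tool_rot: [-3.141, -0.003, -3.022]
contact_force: [0.1, -0.1, -0.1]
opening: 0.0195
grip_force: 15.0
```

```bash
python3 - <<'E'
from h import *
s=telemetry.observe(); np.save("s3.npy",s,allow_pickle=True); print(s["time"],s["tool_pos"].round(4),s["tool_rot"].round(4))
im=eyes.read_camera("wrist"); c=cam("wrist",s); cv2.imwrite("pics/w3.png",im[:,:,::-1])
sc=eyes.read_camera("scene"); cv2.imwrite("pics/sc3.png",sc[:,:,::-1])
sd=eyes.read_camera("side"); cv2.imwrite("pics/sd3.png",sd[:,:,::-1])
a=cv2.resize(im[170:340,240:420],None,fx=3.3,fy=3.3,interpolation=cv2.INTER_CUBIC)
a=np.clip(a.astype(float)*1.3,0,255).astype(np.uint8)
cv2.imwrite("pics/c3.png",a[:,:,::-1])
for k in (.05,.054): print(proj(c,s["tool_pos"]-[0,0,k]).round(1))
print(proj(c,(.5146,.2195,.078)))
E
```

```text
5.9167 [0.515 0.219 0.196] [-3.141e+00 -3.100e-03 -3.022e+00]
[324.7 265.2]
[324.7 263. ]
[325.27219708 235.11357082]
```

View pics/c3.png

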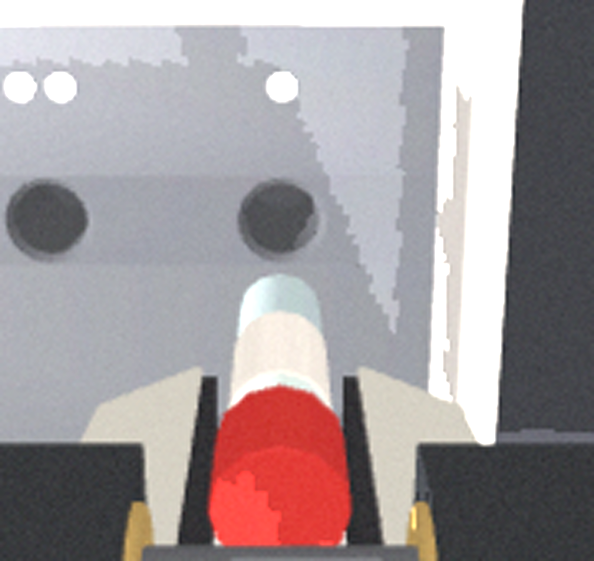

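The crop shows the pocket 1 mouth at (279,221), the foot's near edge at (280,275) and the near edge of the cap top at (280,447). Foot and pocket are aligned across. I'll compute the fore-aft offset.

```bash
python3 - <<'E'
from h import *
s=np.load("s3.npy",allow_pickle=True).item(); c=cam("wrist",s); t=s["tool_pos"]
px=lambda u,v:(240+(u+.5)/3.3-.5,170+(v+.5)/3.3-.5)
ex=np.array([np.cos(.122),np.sin(.122),0])
f=lambda P:((P-t)@ex*1e3).round(2)
print("pocket1",plane(c,px(278.5,221),.078).round(4),f(plane(c,px(278.5,221),.078)), "pocket2",plane(c,px(47,220),.078).round(4))
for dz in(.053,.056):
    print("foot edge r8 chamf-top",f(plane(c,px(280,275),t[2]-dz+.002))+8,"r6.5 bottom",f(plane(c,px(280,275),t[2]-dz))+6.5,"cap",f(plane(c,px(280,447),t[2]-dz+.08))+10)
E
```

```text
pocket1 [0.5161 0.2186 0.078 ] 1.01 pocket2 [0.523 0.159 0.078]
foot edge r8 chamf-top -0.23000000000000043 r6.5 bottom -1.0099999999999998 cap -2.1400000000000006
foot edge r8 chamf-top 0.8499999999999996 r6.5 bottom 0.07000000000000028 cap -0.5099999999999998
```

Emit:
apply_moves(delta_pos=[[0.003,-0.001,0],[0.003,-0.001,-0.05],[0.003,-0.001,-0.1],[0.003,-0.001,-0.14],[0.003,-0.001,-0.16],[0.003,-0.001,-0.18],[0.003,-0.001,-0.2]], dr=[[0,0,0],[0,0,0],[0,0,0],[0,0,0],[0,0,0],[0,0,0],[0,0,0]], jaw=[0,0,0,0,0,0,0])

```text
time: 6.65
tool_pos: [0.5173, 0.2198, 0.1172]
tool_rot: [3.141, 0.002, -3.021]
contact_force: [-0.4, 0.7, -0.1]
opening: 0.0194
grip_force: 15.0
```

Emit:
apply_moves(delta_pos=[[0,0,-0.02],[0,0,-0.04],[0,0,-0.06],[0,0,-0.07],[0,0,-0.07]], dr=[[0,0,0],[0,0,0],[0,0,0],[0,0,0],[0,0,0]], jaw=[0,0,0,0,0])

```text
time: 7.07
tool_pos: [0.5167, 0.2199, 0.0885]
tool_rot: [3.141, 0.0, -3.02]
contact_force: [0.0, 0.1, -0.5]
opening: 0.0193
grip_force: 15.0
```

Emit:
apply_moves(delta_pos=[[0,0,-0.005],[0,0,-0.01],[0,0,-0.01]], dr=[[0,0,0],[0,0,0],[0,0,0]], jaw=[0,0,0])

```text
time: 7.32
tool_pos: [0.5185, 0.2204, 0.087]
tool_rot: [3.141, 0.006, -3.02]
contact_force: [0.4, -0.7, 12.7]
opening: 0.0199
grip_force: 15.0
```

Emit:
apply_moves(delta_pos=[[0,0,0.002],[0,0,0.002],[0,0,0.002],[0,0,0.05],[0,0,0.15],[0,0,0.25],[0,0,0.35],[0,0,0.4]], dr=[[0,0,0],[0,0,0],[0,0,0],[0,0,0],[0,0,0],[0,0,0],[0,0,0],[0,0,0]], jaw=[0.36,0.36,0.36,0.36,0.36,0.36,0.36,0.36])

```text
time: 7.98
tool_pos: [0.5176, 0.2202, 0.2495]
tool_rot: [3.141, 0.006, -3.02]
contact_force: [0.0, -0.3, -0.1]
opening: 0.0329
grip_force: 0.0
```

Emit:
apply_moves(delta_pos=[[0,-0.1,0],[0,-0.2,0],[0,-0.3,0],[0,-0.4,0],[0,-0.4,0],[0,-0.4,0]], dr=[[0,0,0],[0,0,0],[0,0,0],[0,0,0],[0,0,0],[0,0,0]], jaw=[0.36,0.36,0.36,0.36,0.36,0.36])

```text
time: 8.48
tool_pos: [0.5164, 0.058, 0.2444]
tool_rot: [3.141, -0.001, -3.025]
contact_force: [-0.4, 0.4, 0.2]
opening: 0.0331
grip_force: 0.0
```

```bash
python3 - <<'E'
from h import *
s=telemetry.observe(); print(s["time"],s["tool_pos"].round(4),s["tool_rot"].round(4),s["opening"])
im=eyes.read_camera("wrist"); c=cam("wrist",s); cv2.imwrite("pics/w4.png",im[:,:,::-1])
for p,A in blobs(mask(im,172,5,s=100,v=60),60): print(p,A,plane(c,p,.113).round(4),plane(c,p,.108).round(4))
m=mask(im,172,5,s=100,v=60); ys,xs=np.where(m); print(xs.min(),xs.max(),ys.min(),ys.max())
print(proj(c,(.5161,.2186,.113)),proj(c,(.5161,.2186,.123)))
E
```

```text
8.4833 [0.5164 0.058  0.2444] [ 3.1413e+00 -7.0000e-04 -3.0245e+00] 0.03306960445299938
[496.9, 247.7] 585 [0.5138 0.2152 0.113 ] [0.5152 0.2181 0.108 ]
57 512 235 366
[499.85274961 250.51269937] [505.45431053 254.30390484]
```

View pics/w4.png

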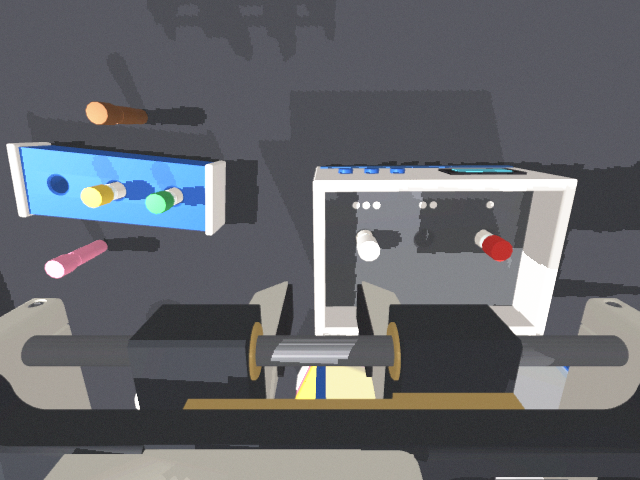

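The red tube now stands in pocket 1 at (497,248), as deep as the white one at (369,245). Yellow next.

Emit:
apply_moves(delta_pos=[[0,-0.1,0],[0,-0.2,0],[0,-0.3,0],[0,-0.4,0],[0.003,-0.5,0],[0.003,-0.555,0],[0.003,-0.555,0],[0.003,-0.555,0]], dr=[[0,0,-0.05],[0,0,-0.1],[0,0,-0.15],[0,0,-0.2],[0,0,-0.234],[0,0,-0.234],[0,0,-0.234],[0,0,-0.234]], jaw=[0.4,0.4,0.4,0.4,0.4,0.4,0.4,0.4])

```text
time: 9.2
tool_pos: [0.518, -0.1616, 0.2441]
tool_rot: [3.14, -0.001, -3.138]
contact_force: [0.0, -0.2, -0.6]
opening: 0.0367
grip_force: 0.0
```

```bash
python3 - <<'E'
from h import *
s=telemetry.observe(); print(s["time"],s["tool_pos"].round(4),s["tool_rot"].round(4),s["opening"])
im=eyes.read_camera("wrist"); c=cam("wrist",s)
m=mask(im,20,34,s=45,v=60); n,l,st,ce=cv2.connectedComponentsWithStats(m)
for i in range(1,n):
    if st[i,4]>150: print(st[i],ce[i])
print(proj(c,(.5175,-.164,.085)).round(1),proj(c,(.5075,-.164,.085)).round(1),proj(c,(.5275,-.164,.085)).round(1))
E
```

```text
9.2 [ 0.518  -0.1616  0.2441] [ 3.1404e+00 -8.0000e-04 -3.1378e+00] 0.03672189779777007
[313 208  19  24 376] [322.04521277 219.59042553]
[ 191  366  379   45 4476] [444.13025022 396.10120643]
[321.9 222.3] [321.9 212.3] [321.8 232.2]
```

Emit:
apply_moves(delta_pos=[[-0.001,-0.006,-0.02],[-0.001,-0.006,-0.12],[-0.001,-0.006,-0.22],[-0.001,-0.006,-0.32],[-0.001,-0.006,-0.42],[-0.001,-0.006,-0.466],[-0.001,-0.006,-0.466],[-0.001,-0.006,-0.466]], dr=[[0,0,0],[0,0,0],[0,0,0],[0,0,0],[0,0,0],[0,0,0],[0,0,0],[0,0,0]], jaw=[0.4,0.4,0.4,0.4,0.4,0.4,0.4,0.4])

```text
time: 9.92
tool_pos: [0.517, -0.1631, 0.0578]
tool_rot: [3.14, -0.002, -3.135]
contact_force: [-0.1, -0.1, 0.5]
opening: 0.0369
grip_force: 0.0
```

Emit:
apply_moves(delta_pos=[[0,0,0],[0,0,0],[0,0,0],[0,0,0],[0,0,0]], dr=[[0,0,0],[0,0,0],[0,0,0],[0,0,0],[0,0,0]], jaw=[0,0,0,0,0])

```text
time: 10.33
tool_pos: [0.5183, -0.165, 0.06]
tool_rot: [-3.14, 0.003, -3.138]
contact_force: [-0.2, 1.5, 7.0]
opening: 0.0195
grip_force: 15.0
```

Emit:
apply_moves(delta_pos=[[0,0,0.05],[0,0,0.15],[0,0,0.25],[0,0,0.35],[0,0,0.42],[0,0,0.42]], dr=[[0,0,0],[0,0,0],[0,0,0],[0,0,0],[0,0,0],[0,0,0]], jaw=[0,0,0,0,0,0])

```text
time: 10.83
tool_pos: [0.5198, -0.1658, 0.2336]
tool_rot: [-3.136, 0.012, -3.137]
contact_force: [-0.4, -0.1, 0.1]
opening: 0.0196
grip_force: 15.0
```

Emit:
apply_moves(delta_pos=[[0,0.1,0],[0,0.2,0],[0,0.3,0],[0,0.4,0],[0,0.5,0],[0.01,0.6,0],[0.01,0.7,0],[0.01,0.81,0]], dr=[[0,0,0.05],[0,0,0.1],[0,0,0.15],[0,0,0.2],[0,0,0.238],[0,0,0.238],[0,0,0.238],[0,0,0.238]], jaw=[0,0,0,0,0,0,0,0])

```text
time: 11.5
tool_pos: [0.5208, 0.1588, 0.2262]
tool_rot: [-3.142, 0.0, -3.019]
contact_force: [1.3, -0.6, -0.7]
opening: 0.0195
grip_force: 15.0
```

Emit:
apply_moves(delta_pos=[[0,0,-0.04],[0,0,-0.08],[0,0,-0.08],[0,0,-0.08]], dr=[[0,0,0],[0,0,0],[0,0,0],[0,0,0]], jaw=[0,0,0,0])

```text
time: 11.83
tool_pos: [0.5206, 0.157, 0.1938]
tool_rot: [-3.142, -0.002, -3.018]
contact_force: [0.0, -0.4, 0.4]
opening: 0.0194
grip_force: 15.0
```

```bash
python3 - <<'E'
from h import *
s=telemetry.observe(); np.save("s5.npy",s,allow_pickle=True); print(s["time"],s["tool_pos"].round(4),s["tool_rot"].round(4))
im=eyes.read_camera("wrist"); c=cam("wrist",s); cv2.imwrite("pics/w5.png",im[:,:,::-1])
a=cv2.resize(im[170:340,240:420],None,fx=3.3,fy=3.3,interpolation=cv2.INTER_CUBIC)
cv2.imwrite("pics/c5.png",np.clip(a[:,:,::-1].astype(float)*1.3,0,255).astype(np.uint8))
E
```

```text
11.8333 [0.5206 0.157  0.1938] [-3.1416e+00 -2.1000e-03 -3.0182e+00]
```

View pics/c5.png

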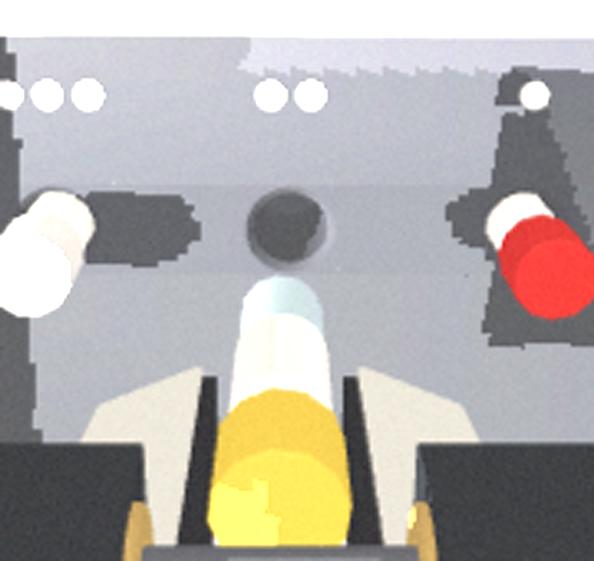

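The crop shows the two-dot pocket mouth at (287,230) with the yellow tube's foot edge at (282,277). It is just right of the foot and slightly beyond it.

```bash
python3 - <<'E'
from h import *
s=np.load("s5.npy",allow_pickle=True).item(); c=cam("wrist",s); t=s["tool_pos"]
px=lambda u,v:(240+(u+.5)/3.3-.5,170+(v+.5)/3.3-.5)
ex=np.array([np.cos(.122),np.sin(.122),0]); ey=np.array([-ex[1],ex[0],0])
f=lambda P:(((P-t)@ex*1e3).round(2),((P-t)@ey*1e3).round(2))
P=plane(c,px(287,230.5),.078); print(P.round(4),f(P))
for dz in (.053,.056): print(f(plane(c,px(281.5,277),t[2]-dz+.002)),"x+8")
E
```

```text
[0.5234 0.1592 0.078 ] (np.float64(3.0), np.float64(1.8))
(np.float64(-7.76), np.float64(0.19)) x+8
(np.float64(-6.68), np.float64(0.2)) x+8
```

Emit:
apply_moves(delta_pos=[[0.006,0.005,0],[0.006,0.005,-0.05],[0.006,0.005,-0.1],[0.006,0.005,-0.14],[0.006,0.005,-0.16],[0.006,0.005,-0.18],[0.006,0.005,-0.2]], dr=[[0,0,0],[0,0,0],[0,0,0],[0,0,0],[0,0,0],[0,0,0],[0,0,0]], jaw=[0,0,0,0,0,0,0])

```text
time: 12.47
tool_pos: [0.5245, 0.159, 0.1148]
tool_rot: [3.141, 0.002, -3.019]
contact_force: [-0.7, -0.2, -0.8]
opening: 0.0193
grip_force: 15.0
```

Emit:
apply_moves(delta_pos=[[0,0,-0.02],[0,0,-0.04],[0,0,-0.06],[0,0,-0.07],[0,0,-0.07]], dr=[[0,0,0],[0,0,0],[0,0,0],[0,0,0],[0,0,0]], jaw=[0,0,0,0,0])

```text
time: 12.88
tool_pos: [0.5245, 0.1593, 0.0867]
tool_rot: [3.141, 0.002, -3.018]
contact_force: [0.1, 0.5, 1.8]
opening: 0.0191
grip_force: 15.0
```

Emit:
apply_moves(delta_pos=[[0,0,-0.004],[0,0,-0.008],[0,0,-0.008]], dr=[[0,0,0],[0,0,0],[0,0,0]], jaw=[0,0,0])

```text
time: 13.13
tool_pos: [0.5261, 0.1596, 0.0856]
tool_rot: [3.141, 0.007, -3.018]
contact_force: [0.1, 0.3, 14.1]
opening: 0.0192
grip_force: 15.0
```

Emit:
apply_moves(delta_pos=[[0,0,0],[0,0,0],[0,0,0],[0,0,0.05],[0,0,0.15],[0,0,0.25],[0,0,0.35],[0,0,0.4]], dr=[[0,0,0],[0,0,0],[0,0,0],[0,0,0],[0,0,0],[0,0,0],[0,0,0],[0,0,0]], jaw=[0.36,0.36,0.36,0.36,0.36,0.36,0.36,0.36])

```text
time: 13.8
tool_pos: [0.5249, 0.1593, 0.2478]
tool_rot: [3.141, 0.006, -3.018]
contact_force: [0.9, 0.1, -0.5]
opening: 0.0332
grip_force: 0.0
```

Both tubes are placed. Now I'll raise the arm and look at the lid from above.

Emit:
apply_moves(delta_pos=[[0,0,0.1],[0,0,0.2],[0,0,0.3],[0,0,0.4],[0,0,0.4],[0,0,0.4]], dr=[[0,0,0],[0,0,0],[0,0,0],[0,0,0],[0,0,0],[0,0,0]], jaw=[0.36,0.36,0.36,0.36,0.36,0.36])

```text
time: 14.3
tool_pos: [0.5243, 0.1592, 0.4052]
tool_rot: [3.141, 0.005, -3.018]
contact_force: [0.1, 0.8, -1.2]
opening: 0.0329
grip_force: 0.0
```

```bash
python3 - <<'E'
from h import *
s=telemetry.observe(); np.save("s6.npy",s,allow_pickle=True); print(s["time"],s["qpos"].round(3),s["tool_pos"].round(4),s["tool_rot"].round(4))
ims=[]
im=eyes.read_camera("wrist"); cv2.imwrite("pics/w6.png",im[:,:,::-1])
for n in("scene","side"): cv2.imwrite(f"pics/{n}6.png",eyes.read_camera(n)[:,:,::-1])
ex=np.array([np.cos(.123),np.sin(.123),0]); ey=np.array([-ex[1],ex[0],0])
H=np.array([.5234,.1592,.126])+.085*ex; print("hinge",H)
for n,c in (("wrist",cam("wrist",s)),("scene",cam("scene")),("side",cam("side"))):
  for a in (1.5,1.57,1.64,1.7):
    e=-np.cos(a)*ex+np.array([0,0,np.sin(a)])
    print(n,a,[proj(c,H+.189*e+y*ey).round(1).tolist() for y in(-.035,.035)])
a=cv2.imread("pics/w6.png"); b=cv2.imread("pics/scene6.png")[60:220,300:460]
o=np.hstack([cv2.resize(a,(480,360)),cv2.resize(b,(320,320))[:360] if 0 else np.pad(cv2.resize(b,(320,320)),((0,40),(0,0),(0,0)))])
cv2.imwrite("pics/c6.png",o)
E
```

```text
14.3 [ 0.155  0.32   1.077  0.     1.74  -1.539] [0.5243 0.1592 0.4052] [ 3.1414  0.0047 -3.0183]
hinge [0.60775783 0.16962866 0.126     ]
wrist 1.5 [[282.9, 324.3], [366.0, 324.4]]
wrist 1.57 [[283.4, 338.2], [365.5, 338.2]]
wrist 1.64 [[284.0, 351.0], [364.8, 351.0]]
wrist 1.7 [[284.6, 361.1], [364.2, 361.1]]
scene 1.5 [[368.0, 109.4], [382.6, 78.3]]
scene 1.57 [[375.9, 111.7], [390.2, 80.4]]
scene 1.64 [[383.7, 114.4], [397.9, 82.9]]
scene 1.7 [[390.4, 117.0], [404.3, 85.4]]
side 1.5 [[337.7, 88.4], [328.7, 76.6]]
side 1.57 [[344.7, 87.8], [335.3, 76.0]]
side 1.64 [[351.7, 87.6], [341.8, 75.9]]
side 1.7 [[357.5, 87.9], [347.4, 76.2]]
```

View pics/c6.png

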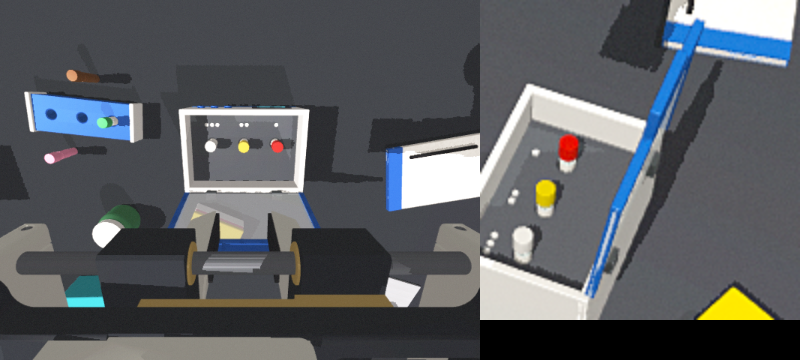

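The red and yellow tubes are in pockets 1 and 2. In the right panel the lid's tab corner sits at about (655,112), which is scene pixel (387,116) and means a lid angle of about 1.66. I'll turn the gripper across the lid and open it.

Emit:
apply_moves(delta_pos=[[0,0,0.04],[0,0,0.04],[0.04,0.005,0.04],[0.08,0.01,0.04]], dr=[[0,0,-0.25],[0,0,-0.5],[0,0,-0.75],[0,0,-1]], jaw=[0.6,1,1,1])

```text
time: 14.78
tool_pos: [0.5554, 0.1632, 0.4183]
tool_rot: [-3.141, -0.002, 2.759]
contact_force: [1.0, -0.7, -0.9]
opening: 0.055
grip_force: 0.0
```

Emit:
apply_moves(delta_pos=[[0.04,0.005,0],[0.08,0.01,0],[0.12,0.015,0],[0.13,0.017,0]], dr=[[0,0,-0.25],[0,0,-0.5],[0,0,-0.75],[0,0,-1]], jaw=[1,1,1,1])

```text
time: 15.12
tool_pos: [0.6092, 0.1698, 0.4156]
tool_rot: [-3.137, -0.003, 2.258]
contact_force: [0.6, -0.3, -0.1]
opening: 0.082
grip_force: 0.0
```

Emit:
apply_moves(delta_pos=[[0,0,0],[0,0,0],[0,0,0],[0,0,0]], dr=[[0,0,-0.25],[0,0,-0.5],[0,0,-0.75],[0,0,-1]], jaw=[1,1,1,1])

```text
time: 15.45
tool_pos: [0.6076, 0.1699, 0.4168]
tool_rot: [-3.138, -0.0, 1.759]
contact_force: [1.3, -1.0, -0.3]
opening: 0.0921
grip_force: 0.0
```

Emit:
apply_moves(delta_pos=[[0,0,0],[0,0,0],[0,0,0],[0,0,0]], dr=[[0,0,-0.14],[0,0,-0.14],[0,0,-0.14],[0,0,-0.14]], jaw=[1,1,1,1])

```text
time: 15.78
tool_pos: [0.6076, 0.1699, 0.4182]
tool_rot: [-3.14, 0.0, 1.697]
contact_force: [-0.4, 0.6, -0.3]
opening: 0.0915
grip_force: 0.0
```

Emit:
apply_moves(delta_pos=[[0.02,0.002,-0.04],[0.02,0.002,-0.08],[0.02,0.002,-0.13],[0.02,0.002,-0.18],[0.02,0.002,-0.24],[0.02,0.002,-0.24]], dr=[[0,0,0],[0,0,0],[0,0,0],[0,0,0],[0,0,0],[0,0,0]], jaw=[1,1,1,1,1,1])

```text
time: 16.28
tool_pos: [0.6138, 0.1704, 0.3176]
tool_rot: [-3.132, 0.0, 1.696]
contact_force: [-0.6, -0.1, -1.3]
opening: 0.0921
grip_force: 0.0
```

```bash
python3 - <<'E'
from h import *
a=eyes.read_camera("scene")[30:230,280:480,::-1]; b=eyes.read_camera("side")[40:240,230:430,::-1]
cv2.imwrite("pics/c7.png",np.hstack([cv2.resize(a,(400,400)),cv2.resize(b,(400,400))]))
E
```

```text
(no output)
```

View pics/c7.png

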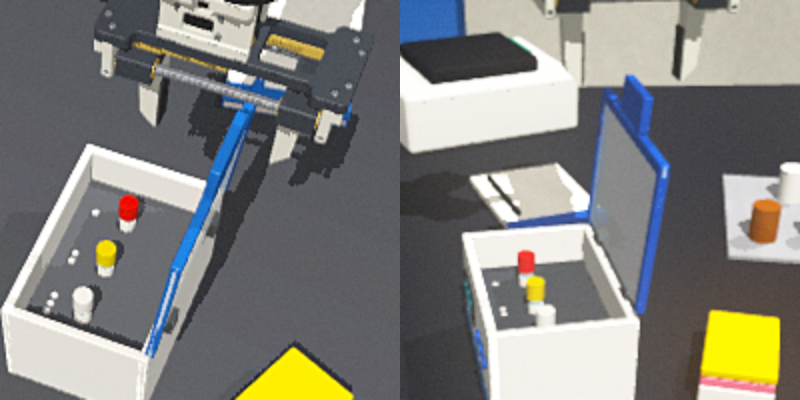

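The view shows the tab between the open fingers: in the right panel the fingers are at x≈572 and 687 and the tab at 638. I'll lower the rest of the way and close.

Emit:
apply_moves(delta_pos=[[0,0,-0.03],[0,0,-0.06],[0,0,-0.094],[0,0,-0.094],[0,0,-0.094]], dr=[[0,0,0],[0,0,0],[0,0,0],[0,0,0],[0,0,0]], jaw=[1,1,1,1,1])

```text
time: 16.8
tool_pos: [0.616, 0.1708, 0.2869]
tool_rot: [3.14, -0.0, 1.695]
contact_force: [0.0, 0.2, -0.0]
opening: 0.0921
grip_force: 0.0
```

Emit:
apply_moves(delta_pos=[[0,0,0],[0,0,0],[0,0,0],[0,0,0],[0,0,0],[0,0,0],[0,0,0],[0,0,0]], dr=[[0,0,0],[0,0,0],[0,0,0],[0,0,0],[0,0,0],[0,0,0],[0,0,0],[0,0,0]], jaw=[0.8,0.6,0.4,0.2,0,0,0,0], force=15)

```text
time: 17.47
tool_pos: [0.6156, 0.1707, 0.2856]
tool_rot: [3.142, 0.0, 1.695]
contact_force: [-0.3, 0.3, -0.5]
opening: 0.0427
grip_force: 0.0
```

Emit:
apply_moves(delta_pos=[[0,0,0],[0,0,0],[0,0,0],[0,0,0],[0,0,0],[0,0,0],[0,0,0],[0,0,0]], dr=[[0,0,0],[0,0,0],[0,0,0],[0,0,0],[0,0,0],[0,0,0],[0,0,0],[0,0,0]], jaw=[0,0,0,0,0,0,0,0])

```text
time: 18.13
tool_pos: [0.6153, 0.1706, 0.2856]
tool_rot: [-3.141, 0.0, 1.695]
contact_force: [-2.6, 0.3, 2.1]
opening: 0.0108
grip_force: 15.0
```

Emit:
apply_moves(delta_pos=[[-0.019,-0.002,0],[-0.036,-0.0045,0],[-0.053,-0.0066,-0.0005],[-0.0706,-0.0088,-0.0025],[-0.0878,-0.0109,-0.005],[-0.1047,-0.013,-0.0085],[-0.1216,-0.015,-0.0125],[-0.1216,-0.015,-0.0125]], dr=[[0,0,0],[0.0107,-0.0866,0],[0.0214,-0.173,0],[0.0321,-0.26,0],[0.0428,-0.346,0],[0.0535,-0.433,0],[0.0643,-0.52,0],[0.0643,-0.52,0]], jaw=[0,0,0,0,0,0,0,0])

```text
time: 18.8
tool_pos: [0.565, 0.1645, 0.2795]
tool_rot: [2.88, 0.001, 1.695]
contact_force: [3.1, 1.2, -9.5]
opening: 0.0102
grip_force: 15.0
```

Emit:
apply_moves(delta_pos=[[-0.0166,-0.002,-0.006],[-0.033,-0.004,-0.011],[-0.049,-0.006,-0.018],[-0.065,-0.008,-0.0255],[-0.081,-0.01,-0.034],[-0.0958,-0.0118,-0.042],[-0.0958,-0.0118,-0.042],[-0.0958,-0.0118,-0.042]], dr=[[0.0107,-0.0866,0],[0.0214,-0.173,0],[0.0321,-0.26,0],[0.0428,-0.346,0],[0.0535,-0.433,0],[0.0643,-0.52,0],[0.0643,-0.52,0],[0.0643,-0.52,0]], jaw=[0,0,0,0,0,0,0,0])

```text
time: 19.47
tool_pos: [0.5289, 0.1602, 0.264]
tool_rot: [2.618, 0.0, 1.695]
contact_force: [-1.8, 0.6, -0.7]
opening: 0.0097
grip_force: 15.0
```

Emit:
apply_moves(delta_pos=[[0,0,0],[0,0,0],[0,0,0],[0,0,0],[0,0,0],[0,0,0]], dr=[[0,0,0],[0,0,0],[0,0,0],[0,0,0],[0,0,0],[0,0,0]], jaw=[0,0,0,0,0,0])

```text
time: 19.97
tool_pos: [0.5289, 0.1602, 0.264]
tool_rot: [2.617, 0.0, 1.695]
contact_force: [-3.7, 2.1, 4.1]
opening: 0.0099
grip_force: 15.0
```

```bash
python3 - <<'E'
from h import *
s=telemetry.observe(); t=s["tool_pos"]; R=Ro.from_euler("xyz",s["tool_rot"]).as_matrix()
ex=np.array([np.cos(.123),np.sin(.123),0]); ey=np.array([-ex[1],ex[0],0]); H=np.array([.5234,.1592,.126])+.085*ex
d=t-H; print("pos angle",np.degrees(np.arctan2(d[2],-d@ex)),"r",np.hypot(d[2],d@ex),"tilt angle",np.degrees(np.arctan2(-R[2,2],R[:,2]@ex)), np.abs(s["qvel"]).max(), s["opening"],s["grip_force"])
cs,cd=cam("scene"),cam("side")
S=eyes.read_camera("scene");D=eyes.read_camera("side")
for n,c in(("scene",cs),("side",cd)):
  for a in(55,60,65):
    a_=np.radians(a);e=-np.cos(a_)*ex+np.array([0,0,np.sin(a_)])
    print(n,a,[proj(c,H+.168*e+y*ey).round(0).tolist() for y in(-.108,.108)])
a=S[30:230,240:440,::-1]; b=D[40:240,200:400,::-1]
cv2.imwrite("pics/c8.png",np.hstack([cv2.resize(a,(400,400)),cv2.resize(b,(400,400))]))
E
```

```text
pos angle 60.082608473894325 r 0.15922766462924434 tilt angle 59.949541240535645 0.004320391393319694 0.009942395785680246 15.003751963376999
scene 55 [[303.0, 147.0], [350.0, 56.0]]
scene 60 [[310.0, 147.0], [356.0, 55.0]]
scene 65 [[317.0, 147.0], [363.0, 54.0]]
side 55 [[301.0, 134.0], [282.0, 92.0]]
side 60 [[308.0, 129.0], [287.0, 88.0]]
side 65 [[315.0, 125.0], [293.0, 85.0]]
```

View pics/c8.png

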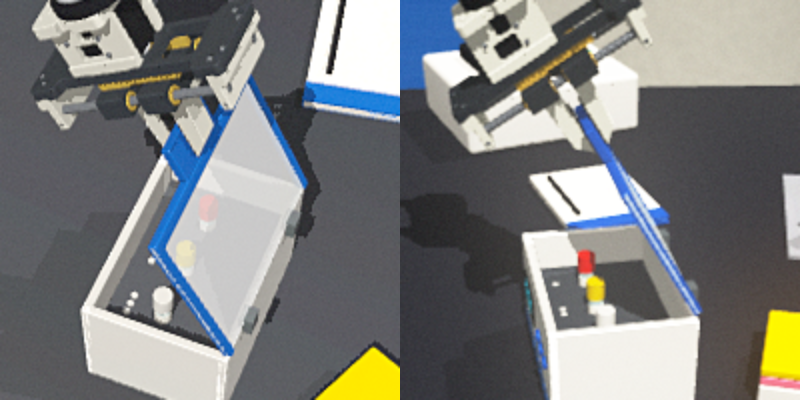

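The picture shows the tab gripped, with the lid's near free corner at (152,247) in the left panel and both tubes seated. TCP position and tool tilt both put the lid at 60 degrees, and it is still, so I'm handing in.

```bash
python3 -c "
from cell import job
print(job.hand_in())"
```

```text
the job is handed in; nothing more can be done
None
```

I handed the job in, with no verdict returned: the red tube is in pocket 1 and the yellow tube in pocket 2, both released, and the gripper is holding the lid still at about 60 degrees open.

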